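# Stack and cover praline trays at closing time

### The job

Close up the red pralines for the night: take the tongs off the red praline tray and lay them flat in the blue dish, then lower the yellow praline tray onto the red one so that all four corner lugs drop fully home in the sockets, and last seat the white cover on the yellow tray in the same way. Keep the yellow tray level and set tray and cover down gently rather than dropping them. Leave the red tray where it stands, do not disturb the dark praline tray, the jar or the gift box, and let go of everything at the end.

Things in the scene. Friction and masses are not known exactly. Their poses are not given: they have to be found in the camera images.
- red_tray_mid (a point): White tray of red pralines, loose on the counter, 0.42 kg: 180 (x) x 64 (y) x 45 mm high, standing on 7 mm lugs. Walls 3 mm, rim level; in each rim corner a square socket 11 mm wide, 9 mm deep, centred 81.5 mm (x) and 23.5 mm (y) from the tray's centre. Pralines are fixed, 8 mm below the rim. Point: the tray's centre, 26 mm above its lug tips, 19 mm below its rim; z up.
- yellow_tray_mid (a point): White tray of yellow pralines, 0.38 kg, same shape and same point as the red tray. Its four round lugs (8 mm across, 7 mm long, round-ended) lie straight below its own sockets. Flat upright sides, to be gripped across the 64 mm width at mid-length. Fully home, its bottom rests on the red rim and its centre is 38 mm above the red tray's; either way round fits.
- cover_grip (a point): White cover, black edges, 0.14 kg: plate 180 (x) x 64 (y) x 4 mm, lugs below like the trays', black bar grip on top 60 (x) x 14 (y) x 26 mm high. Point: middle of the bar, 24 mm above the lug tips, 13 mm above the plate, 13 mm below the bar's top. Fully home, it is 36 mm above the centre of the tray below; either way round fits.
- tongs_mid (a point): Steel praline tongs, rigid, 0.05 kg, a narrow U of flat strip lying on its side: 120 mm long (x), 20 mm wide (y) over both arms, 12 mm high. Arms parallel around the point, which is the tongs' centre, 6 mm above their underside. At the start they lie across the red tray's rim, roughly square to its length.
- dish_in (a point): Blue ceramic dish for the tongs, open on top, loose, 0.45 kg: 170 (x) x 80 (y) x 12 mm high outside, walls 4 mm. Point: centre of its inner floor, 4 mm above its underside.
- dark_tray_mid (a point): Tray with dark brown pralines, not to be disturbed: same shape and size as the other trays (180 x 64 x 45 mm); the point is its centre, 26 mm above its lug tips.
- jar_mid (a point): Jar with a yellow label and black cap, 56 mm in diameter, 100 mm high, standing loose close beside the red tray; the point is its centre, half-way up. Not to be disturbed.
- box_mid (a point): White gift box with a red ribbon, 100 mm (x) by 60 mm (y) by 36 mm high, loose, close beside the red tray; the point is its centre. Not to be disturbed.
Mind the look-alikes: they are no part of the job. What is shaped like the part that bears yellow_tray_mid but pink, purple or turquoise is not meant.

How it is judged:
On the way, in this order (a step that is already met when the one before it is completed fails the run):
1. the tongs lie flat in the blue dish, let go (x of tongs_mid in the frame of dish_in between -0.035 and 0.035 m and y of tongs_mid in the frame of dish_in between -0.03 and 0.03 m and z of tongs_mid in the frame of dish_in between 0.003 and 0.01 m and angle between tongs_mid's own z axis and vertical below 0.12 rad and contact force between the fingers and tongs below 0.02 N), for 0.2 s.
2. the yellow tray sits fully home on the red tray, let go, with the tongs in the dish (x of tongs_mid in the frame of dish_in between -0.035 and 0.035 m and y of tongs_mid in the frame of dish_in between -0.03 and 0.03 m and z of tongs_mid in the frame of dish_in between 0.003 and 0.01 m and angle between tongs_mid's own z axis and vertical below 0.12 rad and x of yellow_tray_mid in the frame of red_tray_mid between -0.0035 and 0.0035 m and y of yellow_tray_mid in the frame of red_tray_mid between -0.0035 and 0.0035 m and z of yellow_tray_mid in the frame of red_tray_mid between 0.035 and 0.04 m and angle between the x axis of yellow_tray_mid and the x axis of red_tray_mid, either way round below 0.03 rad and angle between yellow_tray_mid's own z axis and vertical below 0.03 rad and contact force between the fingers and yellow_tray below 0.02 N), for 0.2 s.
3. the cover sits fully home on the yellow tray, let go (x of yellow_tray_mid in the frame of red_tray_mid between -0.0035 and 0.0035 m and y of yellow_tray_mid in the frame of red_tray_mid between -0.0035 and 0.0035 m and z of yellow_tray_mid in the frame of red_tray_mid between 0.035 and 0.04 m and angle between the x axis of yellow_tray_mid and the x axis of red_tray_mid, either way round below 0.03 rad and angle between each of yellow_tray_mid, cover_grip's own z axis and vertical below 0.03 rad and x of cover_grip in the frame of yellow_tray_mid between -0.0035 and 0.0035 m and y of cover_grip in the frame of yellow_tray_mid between -0.0035 and 0.0035 m and z of cover_grip in the frame of yellow_tray_mid between 0.033 and 0.038 m and angle between the x axis of cover_grip and the x axis of yellow_tray_mid, either way round below 0.03 rad and contact force between the fingers and cover below 0.02 N), for 0.2 s.
At the end, for the whole second after the job is handed in: The tongs lie flat on the floor of the blue dish; the yellow tray sits on the red tray with its lugs home (within 3.5 mm sideways, 2 mm in height, 0.03 rad) and the cover sits on the yellow tray to the same tolerances; the red tray is within 25 mm of where it stood; everything is let go and at rest (all of step 1 and all of step 3 and contact force between the fingers and yellow_tray below 0.02 N and distance of red_tray_mid from where it was at the start of the episode below 0.025 m and angle between red_tray_mid's own z axis and vertical below 0.08 rad); the robot touches nothing.
It fails at once if the jar, the gift box or the dark tray is shifted more than 25 mm or tipped (distance of any of jar_mid, box_mid, dark_tray_mid from where it was at the start of the episode above 0.025 m or angle between any of jar_mid, box_mid, dark_tray_mid's own z axis and vertical above 0.3 rad).
It fails at once if the yellow tray is tilted more than 0.3 rad (17 degrees) (angle between yellow_tray_mid's own z axis and vertical above 0.3 rad).
It fails at once if the yellow tray or the cover is dropped or pressed onto the tray below with more than 40 N (contact force between yellow_tray and red_tray above 40 N or contact force between cover and yellow_tray above 40 N).
It also fails if it takes over 72 s, if anything falls off the work surface, if the arm or the gripper's body presses on something with over 40 N, if the wrist force passes 120 N, or if a joint passes its speed limit or range.

### The arm

A 6-joint arm with a two-finger parallel gripper is mounted at the origin on the work surface. World frame = base frame: x ahead of the robot, y to its left, z up, the work surface at z = 0. Lengths are in m, angles in rad, forces in N, time in s.
With the tool pointing down it reaches from about 0.35 to 0.85 m from the base axis. Payload 8.1 kg.
Tool frame: the origin (TCP) lies between the finger pads; the fingertips stand 11 mm ahead of it and the grasp point (between the pads) lies 8 mm behind it (tips_ahead is the z of the fingertips in the tool frame, in m); z points along the fingers, y is the line along which they close (so a half turn about z gives the same grasp; the last joint's range is limited). The gripper opens to 93 mm and grips with 3 to 60 N. Pads are 15 mm wide; open, the fingers measure 128 mm over their backs; the gripper's body (75 mm by 188 mm) begins 65 mm behind the grasp point.
Start: joints at [-1.336, 0.13, 1.488, -0, 1.523, -0.085], TCP at [0.189, -0.57, 0.23] pointing down, gripper open.
Joint ranges: [-2.96, 2.96], [-0.89, 2.26], [0.02, 2.5], [-1.34, 4.48], [0, 2.73], [-2.66, 2.66]. Speed limits (rad/s): [2.39, 2.39, 2.79, 3.14, 3.14, 3.14].

### API

Orientations are given as a rotation vector (axis times angle).
In Python, from plant import read_state, read_camera, close_job, tips_ahead gives the robot as it stands. The module is installed in compiled form; this text tells all that it offers.
- The arm moves only by the tool move_arm, never from a script. Its argument "plan" is a list of rows, each a list of 7 numbers: the turn, a rotation vector about the tool's x, y, z in units of 6 degrees (1.0 is 6 degrees), then the shift along the tool's x, y, z in units of 25 mm (1.0 is 25 mm), then the finger opening in mm, from 0 to 93. A call has exactly 10 rows; each row shifts and turns the commanded pose from where the row before left it, along the tool's axes as they then stand; what a row does not reach is not made up. A row lasts 1/10 s, in which the tool goes at most 50 mm and 8.59 degrees, less where a joint would pass 70% of its speed; a pose out of reach is approached as far as the arm can. A call is refused whole if a number of a shift passes 1 or a number of a turn 1, either way. A call with a gripper value outside its range is refused whole. The fingers move at their own pace and stop on an object; "force" is the grip in N (left out, the last holds). Time passes only in rows, so rows that do not move let the fingers close, or fill a call up. It gives the time, the measured TCP pose, the force, the opening and the grip force at its end, in the units of the state.
- read_state(): the state, without advancing time (a new reading comes with each control period).
- read_camera(name): name is "scene" or "side" or "wrist"; returns a dict with "frame" (400x640x3 uint8, red, green, blue), "z_map" (400x640 float32, m along the optical axis (not along the pixel's ray), 0 where there is no reading), "fx", "fy", "cx", "cy" (pixels), "rvec" (rotation vector, rad) and "tvec" (3), from world to camera coordinates, as OpenCV has them. Camera axes: x right, y down, z forward; pixel columns grow to the right and rows downward; lengths in m; the calibration is good to about 2 mm. The wrist camera is an equidistant fisheye: a pixel r from the principal point sees the ray r / f radians off the axis. A picture is of the moment at which its call begins.
- close_job(): hands the job in; it is judged then, once.
The state is a dict: "t": time; "q": joint angles; "dq": joint speeds; "joint_torque": joint torques, N m; "tool_pos": TCP position; "orientation": TCP orientation; "force": force on the tool from outside, world axes, zero at the start; "wrist_torque": the same for the moment, N m; "opening": finger opening in m; "gripper_force": force on a finger pad.
Only numpy, scipy, OpenCV 4.12 (cv2) and the standard library are available. Lean on these libraries where they do the work, as an engineer would, in place of code of your own. Each camera call takes 0.05 s, during which the arm holds its last target. There are 200 camera calls.

## Working session

There is one attempt and no reset: what is moved stays moved. The work goes in short steps, Python scripts to look and compute and a tool call to move; the robot and the scene stay as the last step left them, time stands still between calls to the robot, and variables do not carry over. Pictures are saved under pics/ and viewed, at most 10 in all, crops included, and the job is handed in when it is done.

Besides the shell and the picture viewer there is one more tool, called as a command line: name --pt "numbers of a row" for each row, then --argument value for the rest. move_arm: Moves the arm, as the interface text tells. Its arguments: {"type":"object","properties":{"plan":{"type":"array","items":{"type":"array","items":{"type":"number"}}},"force":{"type":"number"}},"required":["plan"]}

```bash
mkdir -p pics
cat > h.py <<'E'
import numpy as np, cv2
from plant import read_state, read_camera
def grab(n):
    c=read_camera(n); R=cv2.Rodrigues(np.array(c['rvec'],float))[0]; c['R']=R; c['t']=np.array(c['tvec'],float).ravel(); c['C']=-R.T@c['t']; c['name']=n; return c
def rays(c,uv):
    uv=np.atleast_2d(np.array(uv,float)); x=(uv[:,0]-c['cx'])/c['fx']; y=(uv[:,1]-c['cy'])/c['fy']
    if c['name']=='wrist':
        r=np.hypot(x,y)+1e-12; d=np.stack([np.sin(r)*x/r,np.sin(r)*y/r,np.cos(r)],1)
    else: d=np.stack([x,y,np.ones_like(x)],1)
    return d
def onplane(c,uv,z):
    d=rays(c,uv)@c['R']; return c['C']+d*((z-c['C'][2])/d[:,2])[:,None]
def cloud(c):
    h,w=c['z_map'].shape; v,u=np.mgrid[:h,:w]; d=rays(c,np.stack([u.ravel(),v.ravel()],1))
    d=d/d[:,2:3]*c['z_map'].ravel()[:,None]; return ((d-c['t'])@c['R']).reshape(h,w,3)
def save(n,im): cv2.imwrite('pics/'+n,cv2.cvtColor(im,cv2.COLOR_RGB2BGR))
E
python3 - <<'E'
from h import *
print(read_state())
a=grab('scene');b=grab('side')
for c in(a,b): print(c['C'],c['fx'],c['R'][2])
save('scene.png',a['frame']);save('side.png',b['frame']);save('wrist.png',grab('wrist')['frame'])
E
```

```text
{'t': 0.0, 'q': array([-1.33641099e+00,  1.31148315e-01,  1.48927476e+00,  1.72403097e-05,
        1.52298752e+00, -8.53955405e-02]), 'dq': array([-0.00055362, -0.00016325, -0.00010429, -0.00017701, -0.00100276,
        0.00041986]), 'joint_torque': array([-1.12780352e-03, -5.59846258e+01, -4.91758525e+01,  7.65344454e-02,
        3.55972617e-02, -1.82767712e-04]), 'tool_pos': array([ 0.18851809, -0.56904166,  0.22859758]), 'orientation': array([-3.09972997e+00, -4.99882970e-01,  1.85450488e-04]), 'force': array([-0.04470803,  0.26924909, -0.4959902 ]), 'wrist_torque': array([ 0.00528673,  0.0518295 , -0.02522825]), 'gripper_force': 0.0, 'opening': 0.0931507707112259}
[1.5627075  0.54229285 0.82549085] 470.0352652986157 [-0.77194482 -0.3027824  -0.55894902]
[0.31641762 0.93576256 0.87296549] 466.2961950646516 [ 0.18634038 -0.70852374 -0.68064041]
```

View pics/scene.png

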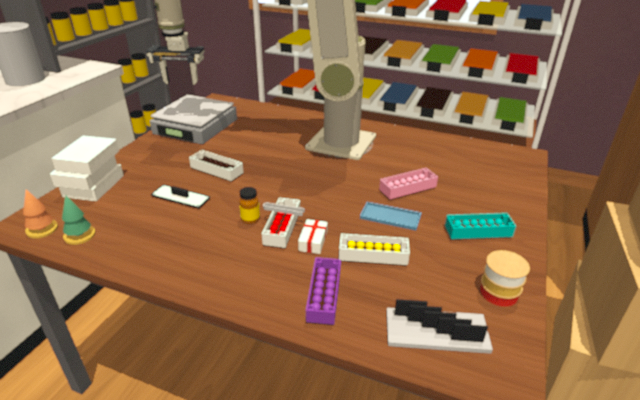

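View pics/side.png

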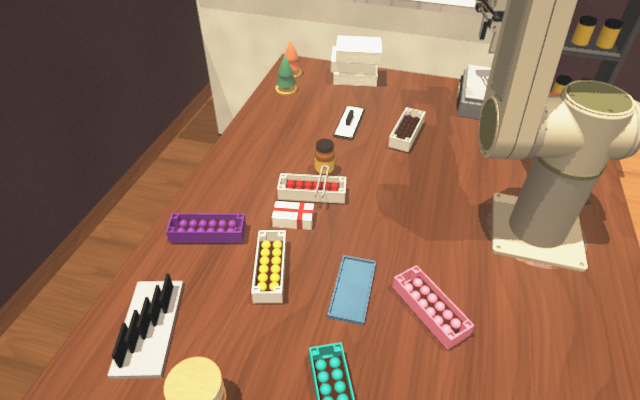

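Scene picture: the yellow tray is at (374,248), and its look-alikes are pink (408,183), purple (323,290) and turquoise (480,226). The red tray is at (282,223) with the tongs at (284,208). The dish is at (391,215), cover (180,196), dark tray (215,164), jar (249,205) and box (314,236). The side picture agrees: yellow (269,265), red (312,188), tongs (322,182), dish (352,288), cover (349,121).

```bash
cat > m.py <<'E'
from h import *
a=grab('scene');b=grab('side')
np.set_printoptions(precision=4,suppress=True)
seeds=dict(red=((282,223),(312,188)),yellow=((374,248),(269,265)),cover=((180,196),(349,121)),dark=((215,164),(407,129)),dish=((391,215),(352,288)),jar=((249,205),(324,155)),box=((314,236),(293,214)))
for c,i in((a,0),(b,1)):
    P=cloud(c); z=P[...,2]; print(c['name'],'table z',np.median(z[(abs(P[...,0]-.55)<.25)&(abs(P[...,1])<.3)&(c['z_map']>0)]))
    for n,s in seeds.items():
        u,v=s[i]
        m=((z>.006)&(z<.15)&(c['z_map']>0)).astype(np.uint8)
        k,l=cv2.connectedComponents(m,connectivity=4)
        w=l[v-6:v+7,u-6:u+7]; w=w[w>0]
        if len(w)==0: print(n,'none',P[v,u]);continue
        L=np.bincount(w).argmax(); Q=P[l==L]
        zt=np.percentile(Q[:,2],98)
        r=cv2.minAreaRect(Q[:,:2].astype(np.float32)*1000)
        T=Q[Q[:,2]>zt-.006]; r2=cv2.minAreaRect(T[:,:2].astype(np.float32)*1000)
        print(n,len(Q),'ztop %.4f'%zt,'all',np.round(r[0]+r[1]+(r[2],),1),'top',np.round(r2[0]+r2[1]+(r2[2],),1))
E
python3 m.py
```

```text
scene table z -0.0021802711316112116
red 1337 ztop 0.0558 all [590.4  38.8 188.8 115.7  25.5] top [565.1  26.   28.  119.3   6.6]
yellow 1777 ztop 0.0445 all [609.3 313.1  73.6 179.7  16.8] top [608.9 313.   72.6 179.6  16.7]
cover 674 ztop 0.0358 all [ 573.6 -332.9   70.1  183.4    0.1] top [ 574.1 -335.7   65.1   17.8   82.2]
dark 952 ztop 0.0440 all [ 383.9 -320.6  188.7   73.7   82.5] top [ 383.  -319.8  187.5   71.7   82.5]
dish 52 ztop 0.0121 all [377.  292.5  14.4  88.6   5.2] top [377.  292.5  14.4  88.6   5.2]
jar 632 ztop 0.0999 all [589.8 -70.2  55.8  56.4  73.7] top [588.3 -73.8  47.5  47.1  53.8]
box 692 ztop 0.0370 all [611.3 139.  108.3  60.9  11.1] top [611.6 138.8 107.7  60.3  11.1]
side table z -0.0013046829883419965
red 2378 ztop 0.0987 all [600.9  17.8 186.9 177.9  34.6] top [582.4 -71.5  50.9  49.4  56.5]
yellow 2133 ztop 0.0444 all [605.1 315.   64.3 185.5  16.4] top [605.2 314.6  64.2 184.7  16.4]
cover 596 ztop 0.0352 all [ 568.8 -330.6  187.8   64.9   89.5] top [ 568.6 -331.6   13.9   62.1    0.5]
dark 961 ztop 0.0448 all [ 378.5 -319.1  192.4   65.2   81.8] top [ 378.6 -318.2  189.7   65.2   81.8]
dish none [0.4119 0.309  0.0021]
jar 2378 ztop 0.0987 all [600.9  17.8 186.9 177.9  34.6] top [582.4 -71.5  50.9  49.4  56.5]
box 956 ztop 0.0371 all [606.9 141.2 101.   65.    9.7] top [607.2 141.2 100.4  65.    9.7]
```

Run:
```python
import cv2,numpy as np
a=cv2.imread('pics/scene.png')[150:300,140:440];b=cv2.imread('pics/side.png')[100:330,220:400]
a=cv2.resize(a,None,fx=2,fy=2,interpolation=3);b=cv2.resize(b,None,fx=1.3,fy=1.3,interpolation=3)[:300]
h=max(a.shape[0],b.shape[0]);f=lambda x:np.vstack([x,np.zeros((h-x.shape[0],x.shape[1],3),np.uint8)])
cv2.imwrite('pics/crop1.png',np.hstack([f(a)[:, :560],f(b)]))
```

```text
(no output)
```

View pics/crop1.png

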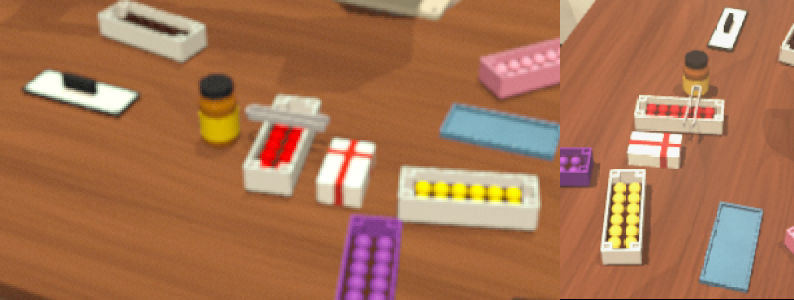

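The close crop confirms the choices: the tray with yellow pralines and white walls, the red tray with the tongs across it, and the blue dish. Next I build a motion helper and get the wrist camera's geometry.

```bash
cat > go.py <<'E'
# usage: go.py x y z yawdeg  -> deltas in tool units (shift with present yaw; turn about tool z)
import sys,numpy as np
from h import *
from scipy.spatial.transform import Rotation as Rt
def delta(x,y,z,yaw,s=None):
    s=s or read_state(); R=Rt.from_rotvec(s['orientation']).as_matrix()
    y0=np.degrees(np.arctan2(R[1,0],R[0,0])); d=R.T@(np.array([x,y,z])-s['tool_pos'])/.025
    t=-((yaw-y0+180)%360-180)/6
    T=Rt.from_euler('z',np.radians(yaw)).as_matrix()@np.diag([1,-1,-1]); 
    d2=T.T@(np.array([x,y,z])-s['tool_pos'])/.025
    print('t %.2f pos'%s['t'],s['tool_pos'].round(4),'yaw %.2f'%y0,'tilt',np.degrees(np.arccos(-R[2,2])).round(2),'open %.4f F'%s['opening'],s['force'].round(1))
    print('shift now-axes',d.round(3),' turn z %.3f'%t,' shift after-turn axes',d2.round(3), ' tiltfix',(Rt.from_matrix(R.T@T).as_rotvec(degrees=True)/6).round(3))
if __name__=='__main__': delta(*map(float,sys.argv[1:]))
E
python3 - <<'E'
from h import *
from go import delta
from scipy.spatial.transform import Rotation as Rt
s=read_state(); R=Rt.from_rotvec(s['orientation']).as_matrix()
w=grab('wrist'); print('cam in tool',R.T@(w['C']-s['tool_pos']),'\naxes in tool\n',R.T@w['R'].T, w['fx'],w['cx'],w['cy'])
delta(.56,.03,.33,90)
P=cloud(grab('scene')); 
Q=P.reshape(-1,3); T=Q[(Q[:,2]>.0505)&(Q[:,2]<.062)&(abs(Q[:,0]-.565)<.04)&(abs(Q[:,1]-.03)<.07)]
print(len(T),cv2.minAreaRect(T[:,:2].astype(np.float32)*1000))
for n,zz,s in(('scene',.012,1),('side',.012,1)):
    c=grab(n); f=c['frame'].astype(int); m=((f[...,2]>f[...,0]+30)&(f[...,2]>f[...,1]+5)).astype(np.uint8)
    k,l,st,ce=cv2.connectedComponentsWithStats(m); 
    for i in range(1,k):
        if st[i,4]>400:
            uv=np.argwhere(l==i)[:,::-1]; p=onplane(c,uv,.010)[:,:2]; print(n,ce[i].round(),st[i,4],cv2.minAreaRect((p*1000).astype(np.float32)))
E
```

```text
cam in tool [ 0.07931685  0.00036515 -0.15503968] 
axes in tool
 [[ 1.11256329e-03 -9.59535268e-01 -2.81586279e-01]
 [ 9.99999359e-01  1.12733790e-03  1.09529872e-04]
 [ 2.12345108e-04 -2.81586220e-01  9.59535906e-01]] 309.70691628693146 316.3805011261391 196.88771134662898
t 0.30 pos [ 0.1886 -0.5694  0.2293] yaw 18.32 tilt 0.04 open 0.0929 F [ 0.7 -0.1 -0.8]
shift now-axes [ 21.64  -18.092  -4.016]  turn z -11.946  shift after-turn axes [23.975 14.855 -4.029]  tiltfix [-5.0000e-03 -4.0000e-03 -1.1946e+01]
154 ((567.9476318359375, 25.116485595703125), (30.17220687866211, 119.7578125), 7.455524921417236)
scene [398.  93.] 425 ((-583.4860229492188, 77.95328521728516), (251.60023498535156, 110.84558868408203), 0.36001747846603394)
scene [391. 215.] 937 ((418.5241394042969, 310.40673828125), (86.89702606201172, 167.54336547851562), 2.567225217819214)
side [352. 290.] 2174 ((410.378173828125, 312.7587890625), (78.93421936035156, 172.19764709472656), 2.3937344551086426)
```

move_arm --pt "0 0 0 0.98 -0.82 -0.18 93" --pt "0 0 0 0.98 -0.82 -0.18 93" --pt "0 0 0 0.98 -0.82 -0.18 93" --pt "0 0 0 0.98 -0.82 -0.18 93" --pt "0 0 0 0.98 -0.82 -0.18 93" --pt "0 0 0 0.98 -0.82 -0.18 93" --pt "0 0 0 0.98 -0.82 -0.18 93" --pt "0 0 0 0.98 -0.82 -0.18 93" --pt "0 0 0 0.98 -0.82 -0.18 93" --pt "0 0 0 0.98 -0.82 -0.18 93"

```text
t: 1.45
tool_pos: [0.3573, -0.2968, 0.2751]
orientation: [3.101, 0.5, 0.001]
force: [0.1, -0.9, 0.5]
opening: 0.0928
gripper_force: 0.0
```

move_arm --pt "0 0 0 0.98 -0.82 -0.1 93" --pt "0 0 0 0.98 -0.82 -0.1 93" --pt "0 0 0 0.98 -0.82 -0.1 93" --pt "0 0 0 0.98 -0.82 -0.1 93" --pt "0 0 0 0.98 -0.82 -0.1 93" --pt "0 0 0 0.98 -0.82 -0.1 93" --pt "0 0 0 0.98 -0.82 -0.1 93" --pt "0 0 0 0.98 -0.82 -0.1 93" --pt "0 0 0 0.98 -0.82 -0.1 93" --pt "0 0 0 0.98 -0.82 -0.1 93"

```text
t: 2.45
tool_pos: [0.5255, -0.0251, 0.2999]
orientation: [3.101, 0.5, 0.001]
force: [0.9, -1.3, -0.5]
opening: 0.0929
gripper_force: 0.0
```

move_arm --pt "0 0 0 0.98 -0.82 0 60" --pt "0 0 0 0.98 -0.82 0 60" --pt "0 0 -1 0 0 0 60" --pt "0 0 -1 0 0 0 60" --pt "0 0 -1 0 0 0 60" --pt "0 0 -1 0 0 0 60" --pt "0 0 -1 0 0 0 60" --pt "0 0 -1 0 0 0 60" --pt "0 0 -1 0 0 0 60" --pt "0 0 -1 0 0 0 60"

```text
t: 3.45
tool_pos: [0.5585, 0.028, 0.2997]
orientation: [2.626, 1.724, 0.0]
force: [-0.2, 1.0, 0.3]
opening: 0.0602
gripper_force: 0.0
```

move_arm --pt "0 0 -1 0 0 0 60" --pt "0 0 -1 0 0 0 60" --pt "0 0 -1 0 0 0 60" --pt "0 0 -1 0 0 0 60" --pt "0 0 -1 0 0 0 60" --pt "0 0 0 0 0 0.5 60" --pt "0 0 0 0 0 0.5 60" --pt "0 0 0 0 0 0.5 60" --pt "0 0 0 0 0 0 60" --pt "0 0 0 0 0 0 60"

```text
t: 4.45
tool_pos: [0.5581, 0.028, 0.2612]
orientation: [-2.096, -2.339, 0.002]
force: [-0.5, 0.7, 0.5]
opening: 0.0598
gripper_force: 0.0
```

Run:
```python
from h import *
from go import delta
delta(.566,.025,.3,97)
w=grab('wrist'); save('w1.png',w['frame']); np.savez('w1.npz',P=cloud(w))
```

```text
t 4.45 pos [0.5581 0.028  0.2612] yaw 96.27 tilt 0.09 open 0.0598 F [-0.5  0.7  0.5]
shift now-axes [-0.155  0.3   -1.551]  turn z -0.121  shift after-turn axes [-0.159  0.301 -1.55 ]  tiltfix [-0.016 -0.003 -0.121]
```

View pics/w1.png

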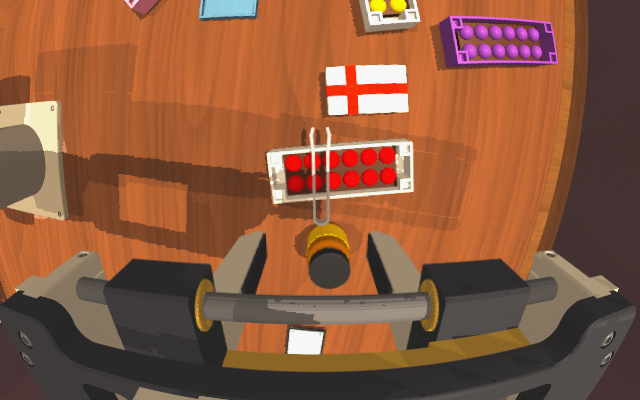

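The wrist picture shows the tongs' open ends at (313,130) and (327,130) with the bend at (321,222), next to the jar. The red tray spans (268-413,142-203), with the box above it at (366,90).

```bash
cat > wm.py <<'E'
from h import *
def rect(w,lo,hi,box,P=None):
    P=cloud(w) if P is None else P
    Q=P[np.isfinite(P).all(2)&(w['z_map']>0)] if w is not None else P.reshape(-1,3)
    m=(Q[:,2]>lo)&(Q[:,2]<hi)&(Q[:,0]>box[0])&(Q[:,0]<box[1])&(Q[:,1]>box[2])&(Q[:,1]<box[3])
    T=Q[m]; r=cv2.minAreaRect((T[:,:2]*1000).astype(np.float32)); return len(T),np.round(r[0],1),np.round(r[1],1),round(r[2],2),np.percentile(T[:,2],[5,50,95]).round(4)
E
python3 - <<'E'
from wm import *
P=np.load('w1.npz')['P']
Q=P.reshape(-1,3); print('table',np.median(Q[(abs(Q[:,0]-.6)<.15)&(abs(Q[:,1]-.1)<.15),2]))
print('tongs',rect(None,.0495,.065,(.5,.63,-.06,.1),P))
print('red',rect(None,.038,.047,(.45,.75,-.02,.085),P))
print('box',rect(None,.03,.042,(.5,.7,.09,.2),P))
print('jar',rect(None,.09,.11,(.5,.7,-.15,-.0),P))
E
```

```text
table 0.3495538225640854
tongs (673, array([576.8,  11.9]), array([ 46.5, 149.9]), 6.53, array([0.0523, 0.0567, 0.0613]))
red (1512, array([589.2,  34.1]), array([180.5,  69.1]), 10.71, array([0.0392, 0.0444, 0.046 ]))
box (3829, array([609.3, 138.2]), array([101.4,  61. ]), 9.99, array([0.0348, 0.0362, 0.0375]))
jar (1319, array([584.8, -74.5]), array([49.3, 48.9]), 3.22, array([0.0945, 0.0998, 0.101 ]))
```

Run:
```python
from wm import *
import json
w=grab('wrist')
print(onplane(w,[(312,129),(328,129),(313,224),(330,222),(321,226)],.057).round(4))
P=cloud(w);Q=P.reshape(-1,3)
T=Q[(Q[:,2]>.051)&(Q[:,2]<.06)&(abs(Q[:,0]-.565)<.03)&(abs(Q[:,1]-.03)<.07)]
for y in np.arange(-.035,.095,.01):
    k=T[abs(T[:,1]-y)<.005]
    if len(k)>3: print(round(y,3),len(k),k[:,0].min().round(4),k[:,0].max().round(4),np.median(k[:,2]).round(4), 'n near jar' if len(k)>60 else '')
print('tips y', np.percentile(T[:,1],[0,.5,1,99,99.5,100]).round(4))
# crisp crop
f=cv2.resize(w['frame'][115:235,255:425],None,fx=4,fy=4,interpolation=cv2.INTER_CUBIC); save('w1c.png',f)
```

```text
[[ 0.5485  0.0816  0.057 ]
 [ 0.5669  0.0837  0.057 ]
 [ 0.5623 -0.0347  0.057 ]
 [ 0.583  -0.0297  0.057 ]
 [ 0.5725 -0.0362  0.057 ]]
-0.035 50 0.5606 0.5793 0.0563 
-0.025 48 0.5604 0.5804 0.0566 
-0.015 37 0.5584 0.5792 0.0565 
-0.005 31 0.5574 0.578 0.0567 
0.005 31 0.5564 0.5767 0.0567 
0.015 38 0.5552 0.5756 0.0568 
0.025 48 0.5541 0.5744 0.0564 
0.035 48 0.5531 0.5732 0.0566 
0.045 49 0.552 0.572 0.0566 
0.055 50 0.5497 0.5707 0.0568 
0.065 39 0.5474 0.5696 0.0568 
0.075 36 0.5464 0.5694 0.0568 
0.085 24 0.5471 0.5673 0.0571 
tips y [-0.0357 -0.0351 -0.0346  0.0843  0.085   0.0858]
```

View pics/w1c.png

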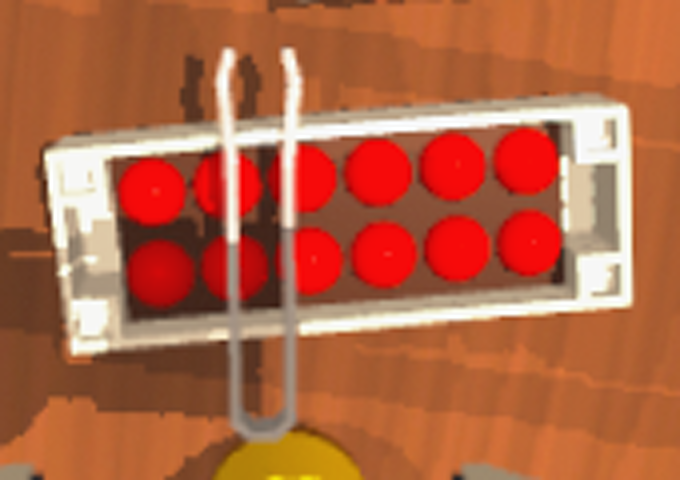

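move_arm --pt "0 0 -0.12 -0.15 0.23 0.8 40" --pt "0 0 0 0 0 0.9 40" --pt "0 0 0 0 0 0.9 40" --pt "0 0 0 0 0 0.9 40" --pt "0 0 0 0 0 0.9 40" --pt "0 0 0 0 0 0.9 40" --pt "0 0 0 0 0 0.9 40" --pt "0 0 0 0 0 0.9 40" --pt "0 0 0 0 0 0.9 40" --pt "0 0 0 0 0 0.3 40" --force 8

```text
t: 5.55
tool_pos: [0.5635, 0.025, 0.0527]
orientation: [-2.08, -2.352, 0.003]
force: [0.1, -0.2, 0.6]
opening: 0.0399
gripper_force: 0.0
```

move_arm --pt "0 0 0 0 0 0.02 40" --pt "0 0 0 0 0 0 30" --pt "0 0 0 0 0 0 24" --pt "0 0 0 0 0 0 10" --pt "0 0 0 0 0 0 10" --pt "0 0 0 0 0 0 10" --pt "0 0 0 0 0 0 10" --pt "0 0 0 0 0 0 10" --pt "0 0 0 0 0 0 10" --pt "0 0 0 0 0 -0.2 10"

```text
t: 6.55
tool_pos: [0.5642, 0.025, 0.0588]
orientation: [-2.08, -2.353, 0.001]
force: [-0.7, 1.2, -1.6]
opening: 0.0195
gripper_force: 8.0
```

```bash
python3 go.py .413 .312 .12 92.5
```

```text
t 6.55 pos [0.5642 0.025  0.0588] yaw 97.04 tilt 0.05 open 0.0195 F [-0.7  1.2 -1.6]
shift now-axes [12.137 -4.598 -2.44 ]  turn z 0.757  shift after-turn axes [11.735 -5.543 -2.447]  tiltfix [-0.009 -0.002  0.757]
```

move_arm --pt "0 0 0 0 0 -0.7 10" --pt "0 0 0 0 0 -0.9 10" --pt "0 0 0 0 0 -0.9 10" --pt "0 0 0 0 0 -0.9 10" --pt "0 0 0 1 -0.38 -0.5 10" --pt "0 0 0 1 -0.38 0 10" --pt "0 0 0 1 -0.38 0 10" --pt "0 0 0 1 -0.38 0 10" --pt "0 0 0 1 -0.38 0 10" --pt "0 0 0 1 -0.38 0 10"

```text
t: 7.55
tool_pos: [0.4887, 0.1676, 0.1565]
orientation: [-2.081, -2.353, 0.001]
force: [-0.1, -0.0, -0.4]
opening: 0.0201
gripper_force: 8.0
```

move_arm --pt "0 0 0 1 -0.38 0 10" --pt "0 0 0 1 -0.38 0 10" --pt "0 0 0 1 -0.38 0 10" --pt "0 0 0 1 -0.38 0 10" --pt "0 0 0 1 -0.38 0 10" --pt "0 0 0 1 -0.38 0 10" --pt "0 0 0.4 0 0 0 10" --pt "0 0 0.35 0 0 0 10" --pt "0 0 0 0 0 0 10" --pt "0 0 0 0 0 0 10"

```text
t: 8.55
tool_pos: [0.4145, 0.3085, 0.1565]
orientation: [-2.17, -2.271, 0.001]
force: [0.3, 0.2, -1.0]
opening: 0.02
gripper_force: 8.0
```

Run:
```python
from wm import *
from go import delta
w=grab('wrist'); f=w['frame'].astype(int); m=((f[...,2]>f[...,0]+20)&(f[...,1]>f[...,0]+10)).astype(np.uint8)
k,l,st,ce=cv2.connectedComponentsWithStats(m); 
for i in range(1,k):
    if st[i,4]>600:
        p=onplane(w,np.argwhere(l==i)[:,::-1],.011)[:,:2]; print(ce[i].round(),st[i],cv2.minAreaRect((p*1000).astype(np.float32)))
P=cloud(w); print('tongs',rect(w,.12,.2,(.33,.5,.2,.42)))
Q=P.reshape(-1,3);T=Q[(abs(Q[:,0]-.412)<.03)&(abs(Q[:,1]-.312)<.08)&(Q[:,2]<.03)];print('floor z',np.percentile(T[:,2],[10,50,90]))
Q=Q[(abs(Q[:,0]-.412)<.04)&(abs(Q[:,1]-.312)<.09)&(Q[:,2]>.08)&(Q[:,2]<.25)];print(len(Q),np.histogram(Q[:,2],np.arange(.08,.26,.01)))
save('w2.png',w['frame'])
delta(.413,.312,.1,92.5)
```

```text
[328.   9.] [ 296    0   76   28 1157] ((424.5343322753906, 483.7328796386719), (72.95834350585938, 29.42738151550293), 4.096927642822266)
[313. 169.] [ 272  102   83  161 9651] ((412.42132568359375, 308.56597900390625), (79.85881042480469, 168.93504333496094), 2.436755657196045)
tongs (5067, array([413.7, 309.9]), array([120.5,  50.3]), 78.19, array([0.1513, 0.1586, 0.1947]))
floor z [0.00306146 0.00398633 0.00498692]
14912 (array([   0,    0,    0,    0,    0,    0,  185, 2534,  530,  659,  661,
        498,  360,   95,  204, 2156, 7030]), array([0.08, 0.09, 0.1 , 0.11, 0.12, 0.13, 0.14, 0.15, 0.16, 0.17, 0.18,
       0.19, 0.2 , 0.21, 0.22, 0.23, 0.24, 0.25]))
t 8.60 pos [0.4147 0.3085 0.1566] yaw 92.59 tilt 0.02 open 0.0198 F [ 0.5 -0.2 -0.4]
shift now-axes [ 0.145 -0.06   2.262]  turn z 0.014  shift after-turn axes [ 0.144 -0.06   2.262]  tiltfix [-0.003  0.001  0.014]
```

View pics/w2.png

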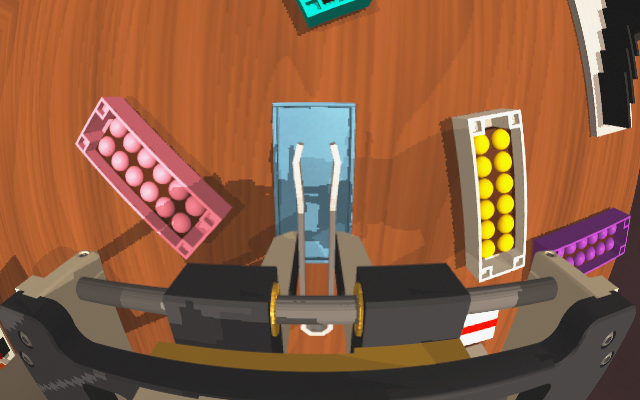

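The wrist picture shows the tongs (300-335,145-330) held lengthwise above the blue dish (272-355,102-262), with the yellow tray at (490,195) and the pink one at (155,180). I lower them in and release.

move_arm --pt "0 0 0 0.06 -0.08 0.8 10" --pt "0 0 0 0 0 0.8 10" --pt "0 0 0 0 0 0.8 10" --pt "0 0 0 0 0 0.8 10" --pt "0 0 0 0 0 0.7 10" --pt "0 0 0 0 0 0.6 10" --pt "0 0 0 0 0 0.5 10" --pt "0 0 0 0 0 0.3 10" --pt "0 0 0 0 0 0.2 10" --pt "0 0 0 0 0 0.1 10"

```text
t: 9.6
tool_pos: [0.4128, 0.3101, 0.0165]
orientation: [2.171, 2.27, 0.0]
force: [0.1, 0.5, 0.1]
opening: 0.0197
gripper_force: 8.0
```

move_arm --pt "0 0 0 0 0 0 10" --pt "0 0 0 0 0 0 28" --pt "0 0 0 0 0 0 28" --pt "0 0 0 0 0 0 28" --pt "0 0 0 0 0 0 28" --pt "0 0 0 0 0 -0.2 28" --pt "0 0 0 0 0 -0.8 28" --pt "0 0 0 0 0 -1 28" --pt "0 0 0 0 0 -1 28" --pt "0 0 0 0 0 -1 28"

```text
t: 10.6
tool_pos: [0.4126, 0.31, 0.118]
orientation: [2.172, 2.27, 0.0]
force: [0.8, 0.6, -0.3]
opening: 0.028
gripper_force: 0.0
```

Run:
```python
from wm import *
from go import delta
w=grab('wrist'); P=cloud(w); save('w3.png',w['frame'])
print('tongs z>.0125',rect(w,.0125,.03,(.33,.5,.2,.42)))
delta(.6055,.314,.25,106.5)
print('yellow',rect(w,.04,.05,(.5,.7,.18,.43)))
```

```text
tongs z>.0125 (1327, array([412.4, 308.9]), array([ 79.7, 168.3]), 2.54, array([0.0126, 0.0157, 0.017 ]))
t 10.65 pos [0.4149 0.3115 0.1229] yaw 92.55 tilt 0.37 open 0.0278 F [2.  1.2 3.8]
shift now-axes [-0.223  7.65  -5.042]  turn z -2.325  shift after-turn axes [-2.07   7.339 -5.085]  tiltfix [ 0.058 -0.023 -2.325]
yellow (2084, array([604.8, 321. ]), array([ 66.4, 164.4]), 16.49, array([0.0405, 0.0443, 0.0458]))
```

move_arm --pt "0 0 0 0 0 -1 93" --pt "0 0 0 0 0.5 -1 93" --pt "0 0 0 -0.22 0.95 -1 93" --pt "0 0 0 0 0.95 -1 93" --pt "0 0 0 0 0.95 -1 93" --pt "0 0 0 0 0.95 0 93" --pt "0 0 0 0 0.95 0 93" --pt "0 0 0 0 0.95 0 93" --pt "0 0 0 0 0.95 0 93" --pt "0 0 0 0 0.5 0 93"

```text
t: 11.65
tool_pos: [0.6054, 0.3127, 0.2414]
orientation: [2.172, 2.269, -0.0]
force: [-0.6, -0.0, 0.3]
opening: 0.0927
gripper_force: 0.0
```

move_arm --pt "0 0 -0.6 0 0 0 93" --pt "0 0 -0.6 0 0 0 93" --pt "0 0 -0.6 0 0 0 93" --pt "0 0 -0.53 0 0 0 93" --pt "0 0 0 0 0 0 93" --pt "0 0 0 0 0 0 93" --pt "0 0 0 0 0 0 93" --pt "0 0 0 0 0 0 93" --pt "0 0 0 0 0 0 93" --pt "0 0 0 0 0 0 93"

```text
t: 12.65
tool_pos: [0.6039, 0.3131, 0.2416]
orientation: [-1.879, -2.517, 0.0]
force: [0.5, 0.4, -0.2]
opening: 0.0928
gripper_force: 0.0
```

```bash
cat > tray.py <<'E'
# white tray/cover measured in the wrist picture: white mask -> rays on plane z -> rectangle; also depth rim
from wm import *
from scipy.spatial.transform import Rotation as Rt
def white(w,z,cx,cy,r=.13,thr=None):
    f=w['frame'].astype(int); P=cloud(w)
    g=onplane(w,np.stack(np.meshgrid(np.arange(640),np.arange(400)),-1).reshape(-1,2),z).reshape(400,640,3)
    return f,P,g
def rim(w,lo,hi,box):
    """rim points by depth; long/short axis edges by robust percentile in fitted frame"""
    P=cloud(w); m=(w['z_map']>0)&(P[...,2]>lo)&(P[...,2]<hi)&(P[...,0]>box[0])&(P[...,0]<box[1])&(P[...,1]>box[2])&(P[...,1]<box[3])
    k,l,st,ce=cv2.connectedComponentsWithStats(m.astype(np.uint8)); i=1+st[1:,4].argmax(); T=P[l==i]
    r=cv2.minAreaRect((T[:,:2]*1000).astype(np.float32)); return len(T),np.round(r[0],2),np.round(r[1],1),round(r[2],2),np.percentile(T[:,2],[5,50,95]).round(4)
E
python3 - <<'E'
from tray import *
from go import delta
w=grab('wrist'); save('w4.png',w['frame']); np.save('w4z.npy',cloud(w))
for lo in(.036,.040): print(rim(w,lo,.05,(.48,.72,.19,.43)))
delta(.6055,.314,.25,106.5)
E
```

```text
(1630, array([607.52, 312.57]), array([ 64.7, 179.2]), 16.55, array([0.0365, 0.0444, 0.0459]))
(1346, array([607.52, 312.57]), array([ 64.7, 179.2]), 16.55, array([0.0417, 0.0447, 0.046 ]))
t 12.70 pos [0.604  0.3131 0.2417] yaw 106.51 tilt 0.0 open 0.0931 F [0.5 0.  0.6]
shift now-axes [ 0.019  0.069 -0.334]  turn z 0.002  shift after-turn axes [ 0.019  0.069 -0.334]  tiltfix [ 0.    -0.     0.002]
```

View pics/w4.png

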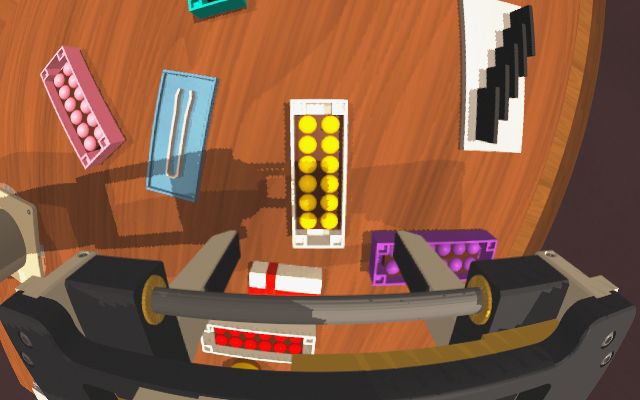

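The wrist picture shows the yellow tray (292-347,100-247) below the open gripper and the tongs lying in the dish at (180,133). Before grasping, I view the red tray from the same relative pose, so any camera bias cancels.

move_arm --pt "0 0 0 -0.97 -0.335 0 93" --pt "0 0 0 -0.97 -0.335 0 93" --pt "0 0 0 -0.97 -0.335 0 93" --pt "0 0 0 -0.97 -0.335 0 93" --pt "0 0 0 -0.97 -0.335 0 93" --pt "0 0 0 -0.97 -0.335 0 93" --pt "0 0 0 -0.97 -0.335 0 93" --pt "0 0 0 -0.97 -0.335 0 93" --pt "0 0 0 -0.97 -0.335 0 93" --pt "0 0 0 -0.97 -0.335 0 93"

```text
t: 13.7
tool_pos: [0.5925, 0.0557, 0.2418]
orientation: [1.879, 2.517, 0.0]
force: [0.1, -0.7, -0.3]
opening: 0.0931
gripper_force: 0.0
```

move_arm --pt "0 0 0 -0.97 -0.335 0 93" --pt "0 0 1 0 0 0 93" --pt "0 0 1 0 0 0 93" --pt "0 0 1 0 0 0 93" --pt "0 0 1 0 0 0 93" --pt "0 0 1 0 0 0 93" --pt "0 0 1 0 0 0 93" --pt "0 0 1 0 0 0 93" --pt "0 0 1 0 0 0 93" --pt "0 0 1 0 0 0 93"

```text
t: 14.7
tool_pos: [0.5915, 0.0311, 0.2417]
orientation: [2.82, 1.384, 0.0]
force: [1.5, -0.3, -0.1]
opening: 0.0927
gripper_force: 0.0
```

move_arm --pt "0 0 1 0 0 0 93" --pt "0 0 1 0 0 0 93" --pt "0 0 1 0 0 0 93" --pt "0 0 1 0 0 0 93" --pt "0 0 1 0 0 0 93" --pt "0 0 1 0 0 0 93" --pt "0 0 0.9 0 0 0 93" --pt "0 0 0 0 0 0 93" --pt "0 0 0 0 0 0 93" --pt "0 0 0 0 0 0 93"

```text
t: 15.7
tool_pos: [0.5915, 0.0311, 0.2417]
orientation: [3.126, 0.308, 0.0]
force: [-0.2, 0.1, 0.2]
opening: 0.093
gripper_force: 0.0
```

Run:
```python
from tray import *
from go import delta
w=grab('wrist'); save('w5.png',w['frame'])
for lo in(.036,.040): print(rim(w,lo,.05,(.46,.72,-.03,.1)))
print('box',rim(w,.03,.042,(.5,.7,.09,.2)),'jar',rim(w,.09,.11,(.5,.7,-.15,-.0)))
delta(.6075,.3126,.2417,106.5)
```

```text
(1452, array([590.23,  32.32]), array([178.8,  64.6]), 11.57, array([0.0366, 0.0444, 0.0459]))
(1243, array([590.23,  32.32]), array([178.8,  64.6]), 11.57, array([0.0416, 0.0445, 0.0459]))
box (3942, array([608.97, 137.75]), array([101.5,  61.3]), 10.71, array([0.0346, 0.036 , 0.0374])) jar (1585, array([587.52, -74.85]), array([46.5, 50. ]), 0.26, array([0.0952, 0.0997, 0.1009]))
t 15.75 pos [0.5915 0.0311 0.2416] yaw 11.22 tilt 0.0 open 0.0930 F [-0.4 -0.7 -0.7]
shift now-axes [ 2.8180e+00 -1.0919e+01 -3.0000e-03]  turn z -15.880  shift after-turn axes [ 1.0613e+01  3.8110e+00 -2.0000e-03]  tiltfix [  0.     0.   -15.88]
```

View pics/w5.png

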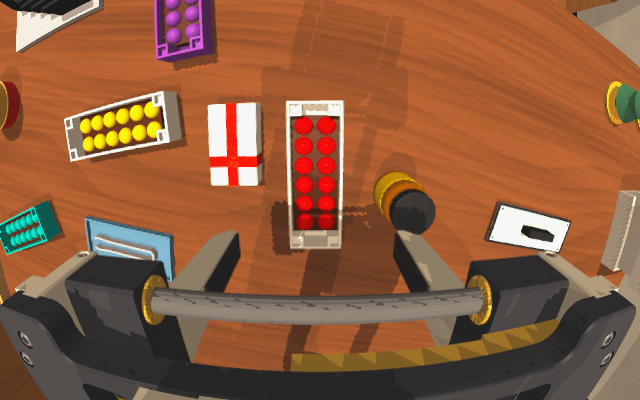

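The picture shows the red tray (287-343,101-248) clear of tongs, the box at (235,145) and the jar at (400,200), with free room on both sides for the fingers. I go back to the yellow tray.

move_arm --pt "0 0 0 0.256 -0.993 0 93" --pt "0 0 0 0.256 -0.993 0 93" --pt "0 0 0 0.256 -0.993 0 93" --pt "0 0 0 0.256 -0.993 0 93" --pt "0 0 0 0.256 -0.993 0 93" --pt "0 0 0 0.256 -0.993 0 93" --pt "0 0 0 0.256 -0.993 0 93" --pt "0 0 0 0.256 -0.993 0 93" --pt "0 0 0 0.256 -0.993 0 93" --pt "0 0 0 0.256 -0.993 0 93"

```text
t: 16.75
tool_pos: [0.6064, 0.2881, 0.2416]
orientation: [3.127, 0.306, -0.0]
force: [0.6, 0.1, -0.0]
opening: 0.093
gripper_force: 0.0
```

move_arm --pt "0 0 0 0.256 -0.993 0 93" --pt "0 0 -1 0 0 0 93" --pt "0 0 -1 0 0 0 93" --pt "0 0 -1 0 0 0 93" --pt "0 0 -1 0 0 0 93" --pt "0 0 -1 0 0 0 93" --pt "0 0 -1 0 0 0 93" --pt "0 0 -1 0 0 0 93" --pt "0 0 -1 0 0 0 93" --pt "0 0 -1 0 0 0 93"

```text
t: 17.75
tool_pos: [0.6079, 0.3127, 0.2415]
orientation: [-2.643, -1.698, 0.0]
force: [0.3, 0.4, -0.1]
opening: 0.0932
gripper_force: 0.0
```

move_arm --pt "0 0 -1 0 0 0 93" --pt "0 0 -1 0 0 0 93" --pt "0 0 -1 0 0 0 93" --pt "0 0 -1 0 0 0 93" --pt "0 0 -1 0 0 0 93" --pt "0 0 -1 0 0 0 93" --pt "0 0 -0.88 0 0 0 93" --pt "0 0 0 0 0 0.9 93" --pt "0 0 0 0 0 0.9 93" --pt "0 0 0 0 0 0.9 93"

```text
t: 18.75
tool_pos: [0.608, 0.3127, 0.1735]
orientation: [1.88, 2.517, 0.001]
force: [-0.4, -0.2, -0.1]
opening: 0.0928
gripper_force: 0.0
```

Run:
```python
from tray import *
from go import delta
w=grab('wrist')
r=rim(w,.036,.05,(.48,.72,.19,.43)); print(r)
delta(*(r[1]/1000),.024,106.55)
```

```text
(2472, array([607.46, 312.69]), array([ 65.1, 179.7]), 16.51, array([0.0366, 0.0444, 0.0458]))
t 18.80 pos [0.6059 0.3118 0.1682] yaw 106.47 tilt 0.35 open 0.0930 F [-1.4 -0.9 -4. ]
shift now-axes [0.02  0.103 5.769]  turn z -0.013  shift after-turn axes [0.016 0.068 5.77 ]  tiltfix [-0.058  0.007 -0.013]
```

move_arm --pt "0 0 0 0 -0.02 0.8 93" --pt "0 0 0 0 0 0.9 93" --pt "0 0 0 0 0 0.9 93" --pt "0 0 0 0 0 0.9 93" --pt "0 0 0 0 0 0.9 93" --pt "0 0 0 0 0 0.8 93" --pt "0 0 0 0 0 0.5 93" --pt "0 0 0 0 0 0.3 93" --pt "0 0 0 0 0 0 93" --pt "0 0 0 0 0 0 80" --force 25

```text
t: 19.8
tool_pos: [0.6081, 0.3128, 0.0252]
orientation: [1.881, 2.515, 0.002]
force: [0.0, -0.7, 1.2]
opening: 0.0888
gripper_force: 0.0
```

move_arm --pt "0 0 0 0 0 0 70" --pt "0 0 0 0 0 0 66" --pt "0 0 0 0 0 0 55" --pt "0 0 0 0 0 0 55" --pt "0 0 0 0 0 0 55" --pt "0 0 0 0 0 0 55" --pt "0 0 0 0 0 0 55" --pt "0 0 0 0 0 0 55" --pt "0 0 0 0 0 -0.2 55" --pt "0 0 0 0 0 -0.2 55"

```text
t: 20.8
tool_pos: [0.6067, 0.3122, 0.0334]
orientation: [-1.881, -2.515, 0.002]
force: [-0.0, 0.2, -3.7]
opening: 0.0639
gripper_force: 25.0
```

Run:
```python
from tray import *
from go import delta
w=grab('wrist')
print(rim(w,.045,.062,(.48,.72,.19,.43)))
delta(.5902,.0323,.2,11.57)
```

```text
(7119, array([597.64, 346.31]), array([ 94.9, 110.1]), 16.47, array([0.0463, 0.053 , 0.058 ]))
t 20.85 pos [0.6075 0.3125 0.0347] yaw 106.40 tilt 0.0 open 0.0637 F [-0.2  0.9 -3.5]
shift now-axes [-10.558  -3.828  -6.612]  turn z 15.805  shift after-turn axes [-2.925 10.842 -6.612]  tiltfix [ 0.    -0.    15.805]
```

```bash
cat > hand.py <<'E'
from tray import *
from go import delta
def hand(lo,hi,xlim=.12):
    s=read_state(); R=Rt.from_rotvec(s['orientation']).as_matrix(); w=grab('wrist')
    T=(cloud(w)-s['tool_pos'])@R; ok=w['z_map']>0
    m=ok&(T[...,2]>lo)&(T[...,2]<hi)&(T[...,0]>.02)&(T[...,0]<xlim)&(abs(T[...,1])<.05)
    Q=T[m]; print(len(Q),'z',np.percentile(Q[:,2],[5,50,95]).round(4),'xmax',Q[:,0].max().round(4))
    E=[]
    for x in np.arange(.02,.09,.01):
        k=Q[abs(Q[:,0]-x)<.006]
        if len(k)>5: E.append((x,k[:,1].min(),k[:,1].max(),(k[:,1].min()+k[:,1].max())/2))
    E=np.array(E); print((E*1000).round(2))
E
python3 -c "
from hand import *
hand(-.026,-.016)"
```

```text
4187 z [-0.0209 -0.0198 -0.0175] xmax 0.0904
[[ 20.   -31.54  32.62   0.54]
 [ 30.   -31.69  33.04   0.68]
 [ 40.   -31.48  33.23   0.88]
 [ 50.   -31.33  32.91   0.79]
 [ 60.   -31.48  33.15   0.84]
 [ 70.   -31.51  32.86   0.67]
 [ 80.   -31.57  32.88   0.66]]
```

move_arm --pt "0 0 0 0 0 -0.4 55" --pt "0 0 0 0 0 -0.7 55" --pt "0 0 0 0 0 -0.8 55" --pt "0 0 0 0 0 -0.8 55" --pt "0 0 0 0 0 -0.8 55" --pt "0 0 0 0 0 -0.8 55" --pt "0 0 0 0 0 -0.7 55" --pt "0 0 0 0 0 -0.5 55" --pt "0 0 0 0 0 -0.3 55" --pt "0 0 0 0 0 0 55"

```text
t: 21.9
tool_pos: [0.608, 0.3128, 0.1807]
orientation: [1.881, 2.515, 0.003]
force: [0.9, 0.4, -3.7]
opening: 0.0637
gripper_force: 25.0
```

```bash
python3 -c "
from hand import *
hand(-.026,-.016)
delta(.5902,.0323,.18,11.57)"
```

```text
4193 z [-0.0208 -0.0198 -0.0175] xmax 0.0903
[[ 20.   -31.59  32.88   0.64]
 [ 30.   -31.45  33.12   0.84]
 [ 40.   -31.35  33.02   0.83]
 [ 50.   -31.32  33.04   0.86]
 [ 60.   -31.74  32.93   0.6 ]
 [ 70.   -31.74  32.83   0.55]
 [ 80.   -31.53  32.83   0.65]]
t 21.95 pos [0.6075 0.3125 0.1793] yaw 106.40 tilt 0.02 open 0.0638 F [-0.1 -0.3 -2.7]
shift now-axes [-10.558  -3.831  -0.03 ]  turn z 15.805  shift after-turn axes [-2.928 10.843 -0.029]  tiltfix [ 2.0000e-03 -3.0000e-03  1.5805e+01]
```

move_arm --pt "0 0 0 -0.4 -0.145 0 55" --pt "0 0 0 -0.7 -0.255 0 55" --pt "0 0 0 -0.9 -0.327 0 55" --pt "0 0 0 -0.9 -0.327 0 55" --pt "0 0 0 -0.9 -0.327 0 55" --pt "0 0 0 -0.9 -0.327 0 55" --pt "0 0 0 -0.9 -0.327 0 55" --pt "0 0 0 -0.9 -0.327 0 55" --pt "0 0 0 -0.9 -0.327 0 55" --pt "0 0 0 -0.9 -0.327 0 55"

```text
t: 22.95
tool_pos: [0.5926, 0.0904, 0.1777]
orientation: [-1.881, -2.514, 0.003]
force: [0.4, 0.9, -3.7]
opening: 0.0638
gripper_force: 25.0
```

move_arm --pt "0 0 0 -0.9 -0.327 0 55" --pt "0 0 0 -0.8 -0.291 0 55" --pt "0 0 0 -0.4 -0.145 0 55" --pt "0 0 0 -0.13 -0.05 0 55" --pt "0 0 0.4 0 0 0 55" --pt "0 0 0.8 0 0 0 55" --pt "0 0 1 0 0 0 55" --pt "0 0 1 0 0 0 55" --pt "0 0 1 0 0 0 55" --pt "0 0 1 0 0 0 55"

```text
t: 23.95
tool_pos: [0.5897, 0.0339, 0.1787]
orientation: [-2.492, -1.912, 0.0]
force: [-0.3, -0.2, -3.7]
opening: 0.0637
gripper_force: 25.0
```

move_arm --pt "0 0 1 0 0 0 55" --pt "0 0 1 0 0 0 55" --pt "0 0 1 0 0 0 55" --pt "0 0 1 0 0 0 55" --pt "0 0 1 0 0 0 55" --pt "0 0 1 0 0 0 55" --pt "0 0 1 0 0 0 55" --pt "0 0 1 0 0 0 55" --pt "0 0 1 0 0 0 55" --pt "0 0 0.8 0 0 0 55"

```text
t: 24.95
tool_pos: [0.5897, 0.0339, 0.1787]
orientation: [-3.11, -0.443, 0.001]
force: [0.4, -0.2, -3.3]
opening: 0.0638
gripper_force: 25.0
```

move_arm --pt "0 0 0.8 0 0 0 55" --pt "0 0 0 0 0 0.5 55" --pt "0 0 0 0 0 0.7 55" --pt "0 0 0 0 0 0.7 55" --pt "0 0 0 0 0 0.7 55" --pt "0 0 0 0 0 0.4 55" --pt "0 0 0 0 0 0.1 55" --pt "0 0 0 0 0 0 55" --pt "0 0 0 0 0 0 55" --pt "0 0 0 0 0 0 55"

```text
t: 25.95
tool_pos: [0.5908, 0.0329, 0.1028]
orientation: [3.125, 0.318, 0.003]
force: [-0.2, 0.1, -3.2]
opening: 0.0638
gripper_force: 25.0
```

```bash
python3 -c "
from hand import *
hand(-.026,-.016)
delta(.5900,.0330,.062,11.5)
for n in('scene','side'):
    c=grab(n); save('p_'+n+'.png',cv2.resize(c['frame'][120:300,220:420],None,fx=3,fy=3))
"
```

```text
4244 z [-0.0209 -0.0198 -0.0174] xmax 0.0914
[[ 20.   -32.16  32.16  -0.  ]
 [ 30.   -31.99  32.51   0.26]
 [ 40.   -31.87  32.61   0.37]
 [ 50.   -31.85  32.61   0.38]
 [ 60.   -31.91  32.5    0.29]
 [ 70.   -31.97  32.4    0.21]
 [ 80.   -31.88  32.4    0.26]]
t 26.00 pos [0.5907 0.0329 0.1027] yaw 11.61 tilt 0.1 open 0.0635 F [ 0.1  0.4 -4.3]
shift now-axes [-0.03  -0.009  1.629]  turn z 0.018  shift after-turn axes [-0.027 -0.009  1.63 ]  tiltfix [ 0.004 -0.017  0.018]
```

The camera's bias is constant in the world frame (0.8, -0.15 mm). Comparing the held tray with the red one from the same view gives a target TCP of (0.5889, 0.0323).

move_arm --pt "0 0 0.015 -0.075 0.01 0.2 55" --pt "0 0 0 0 0 0.3 55" --pt "0 0 0 0 0 0.3 55" --pt "0 0 0 0 0 0.2 55" --pt "0 0 0 0 0 0.1 55" --pt "0 0 0 0 0 0.1 55" --pt "0 0 0 0 0 0 55" --pt "0 0 0 0 0 0 55" --pt "0 0 0 0 0 0 55" --pt "0 0 0 0 0 0 55"

```text
t: 27.1
tool_pos: [0.5884, 0.0323, 0.072]
orientation: [3.126, 0.315, 0.001]
force: [-0.7, -0.6, -3.5]
opening: 0.0639
gripper_force: 25.0
```

```bash
python3 -c "
from hand import *
hand(-.026,-.016)
delta(.5889,.0323,.0632,11.5)
"
```

```text
4232 z [-0.0209 -0.0198 -0.0175] xmax 0.0915
[[ 20.   -32.06  32.23   0.08]
 [ 30.   -32.03  32.72   0.34]
 [ 40.   -31.79  32.55   0.38]
 [ 50.   -32.01  32.48   0.24]
 [ 60.   -31.98  32.74   0.38]
 [ 70.   -32.15  32.46   0.16]
 [ 80.   -32.02  32.46   0.22]]
t 27.15 pos [0.5884 0.0323 0.0719] yaw 11.52 tilt 0.03 open 0.0637 F [-0.3 -0.1 -3.4]
shift now-axes [0.021 0.006 0.348]  turn z 0.003  shift after-turn axes [0.021 0.006 0.348]  tiltfix [ 0.001 -0.004  0.003]
```

move_arm --pt "0 0 0 0.015 0.006 0 55" --pt "0 0 0 0 0 0.04 55" --pt "0 0 0 0 0 0.04 55" --pt "0 0 0 0 0 0.04 55" --pt "0 0 0 0 0 0.04 55" --pt "0 0 0 0 0 0 55" --pt "0 0 0 0 0 0 55" --pt "0 0 0 0 0 0 55" --pt "0 0 0 0 0 0 55" --pt "0 0 0 0 0 0 55"

```text
t: 28.15
tool_pos: [0.5886, 0.0323, 0.0677]
orientation: [3.126, 0.315, 0.0]
force: [0.1, -0.6, -4.1]
opening: 0.0639
gripper_force: 25.0
```

```bash
python3 go.py .5889 .0323 .0632 11.5; python3 go.py .5889 .0323 .0632 11.5
```

```text
t 28.15 pos [0.5886 0.0323 0.0677] yaw 11.51 tilt 0.01 open 0.0639 F [ 0.1 -0.6 -4.1]
shift now-axes [0.012 0.001 0.18 ]  turn z 0.002  shift after-turn axes [0.012 0.001 0.18 ]  tiltfix [ 0.    -0.001  0.002]
t 28.15 pos [0.5886 0.0323 0.0677] yaw 11.51 tilt 0.01 open 0.0639 F [ 0.1 -0.6 -4.1]
shift now-axes [0.012 0.001 0.18 ]  turn z 0.002  shift after-turn axes [0.012 0.001 0.18 ]  tiltfix [ 0.    -0.001  0.002]
```

move_arm --pt "0 0 0 0.006 0 0.03 55" --pt "0 0 0 0 0 0.03 55" --pt "0 0 0 0 0 0.03 55" --pt "0 0 0 0 0 0.03 55" --pt "0 0 0 0 0 0.02 55" --pt "0 0 0 0 0 0.01 55" --pt "0 0 0 0 0 0.01 55" --pt "0 0 0 0 0 0 55" --pt "0 0 0 0 0 0 55" --pt "0 0 0 0 0 0 55"

```text
t: 29.15
tool_pos: [0.5887, 0.0323, 0.0637]
orientation: [-3.126, -0.315, -0.0]
force: [-0.9, -0.4, -3.5]
opening: 0.0639
gripper_force: 25.0
```

move_arm --pt "0 0 0 0 0 0.01 55" --pt "0 0 0 0 0 0.01 55" --pt "0 0 0 0 0 0.005 55" --pt "0 0 0 0 0 0 55" --pt "0 0 0 0 0 0 63" --pt "0 0 0 0 0 0 66" --pt "0 0 0 0 0 0 70" --pt "0 0 0 0 0 0 74" --pt "0 0 0 0 0 0 76" --pt "0 0 0 0 0 0 76"

```text
t: 30.15
tool_pos: [0.5889, 0.0323, 0.0632]
orientation: [3.126, 0.315, 0.001]
force: [0.2, 0.1, 0.2]
opening: 0.0758
gripper_force: 0.0
```

move_arm --pt "0 0 0 0 0 -0.1 76" --pt "0 0 0 0 0 -0.5 76" --pt "0 0 0 0 0 -0.9 76" --pt "0 0 0 0 0 -0.9 76" --pt "0 0 0 0 0 -1 76" --pt "0 0 0 0 0 -1 76" --pt "0 0 0 0 0 -1 76" --pt "0 0 0 0 0 -1 76" --pt "0 0 0 0 0 -0.7 76" --pt "0 0 0 0 0 0 76"

```text
t: 31.15
tool_pos: [0.5906, 0.0323, 0.2453]
orientation: [3.125, 0.315, 0.011]
force: [-0.3, 0.8, 0.5]
opening: 0.076
gripper_force: 0.0
```

Run:
```python
from hand import *
w=grab('wrist'); r=rim(w,.074,.09,(.46,.72,-.03,.1)); print(r)
print('red-ish rim check below', rim(w,.03,.042,(.5,.7,.09,.2)))
w=grab('scene'); print('scene',rim(w,.074,.09,(.46,.72,-.03,.1)))
delta(.5705,-.332,.23,90)
```

```text
(1892, array([590.29,  32.49]), array([179.7,  64.9]), 11.81, array([0.0747, 0.0823, 0.0837]))
red-ish rim check below (3842, array([609.81, 138.28]), array([99.7, 61.8]), 10.33, array([0.0346, 0.036 , 0.0373]))
scene (301, array([591.35,  32.92]), array([186.9,  65.8]), 11.3, array([0.0748, 0.0793, 0.0829]))
t 31.25 pos [0.5889 0.0323 0.241 ] yaw 11.51 tilt 0.07 open 0.0761 F [ 0.3 -0.2  0.3]
shift now-axes [-3.63  14.131  0.44 ]  turn z -13.081  shift after-turn axes [-14.571  -0.736   0.44 ]  tiltfix [ 1.0000e-02 -8.0000e-03 -1.3081e+01]
```

The rim is now at 83 mm, centred where the red tray was, so the yellow tray is home. Next is the cover.

move_arm --pt "0 0 0 -0.242 0.942 0 60" --pt "0 0 0 -0.242 0.942 0 60" --pt "0 0 0 -0.242 0.942 0 60" --pt "0 0 0 -0.242 0.942 0 60" --pt "0 0 0 -0.242 0.942 0 60" --pt "0 0 0 -0.242 0.942 0 60" --pt "0 0 0 -0.242 0.942 0 60" --pt "0 0 0 -0.242 0.942 0 60" --pt "0 0 0 -0.242 0.942 0 60" --pt "0 0 0 -0.242 0.942 0 60"

```text
t: 32.25
tool_pos: [0.5754, -0.2111, 0.2384]
orientation: [-3.124, -0.315, 0.004]
force: [-0.2, -0.0, -0.3]
opening: 0.0598
gripper_force: 0.0
```

move_arm --pt "0 0 0 -0.242 0.942 0 60" --pt "0 0 0 -0.242 0.942 0 60" --pt "0 0 0 -0.242 0.942 0 60" --pt "0 0 0 -0.242 0.942 0 60" --pt "0 0 0 -0.242 0.942 0 60" --pt "0 0 -1 0 0 0 60" --pt "0 0 -1 0 0 0 60" --pt "0 0 -1 0 0 0 60" --pt "0 0 -1 0 0 0 60" --pt "0 0 -1 0 0 0 60"

```text
t: 33.25
tool_pos: [0.5695, -0.3315, 0.2382]
orientation: [-2.933, -1.119, 0.003]
force: [0.4, 0.3, 0.1]
opening: 0.0597
gripper_force: 0.0
```

move_arm --pt "0 0 -1 0 0 0 60" --pt "0 0 -1 0 0 0 60" --pt "0 0 -1 0 0 0 60" --pt "0 0 -1 0 0 0 60" --pt "0 0 -1 0 0 0 60" --pt "0 0 -1 0 0 0 60" --pt "0 0 -1 0 0 0 60" --pt "0 0 -1 0 0 0 60" --pt "0 0 0 0 0 0 40" --pt "0 0 0 0 0 0 40"

```text
t: 34.25
tool_pos: [0.5698, -0.3316, 0.2391]
orientation: [-2.233, -2.207, 0.001]
force: [-0.3, 0.1, -0.2]
opening: 0.0486
gripper_force: 0.0
```

Run:
```python
from hand import *
w=grab('wrist'); save('w6.png',w['frame'])
print('plate',rim(w,.006,.018,(.45,.7,-.46,-.2))); print('bar',rim(w,.028,.045,(.45,.7,-.46,-.2)))
delta(.5705,-.332,.03,90)
```

```text
plate (6326, array([ 571.53, -333.85]), array([180.6,  65.3]), 89.94, array([0.0096, 0.0109, 0.0122]))
bar (592, array([ 571.95, -333.75]), array([60.1, 13.3]), 89.23, array([0.0347, 0.0366, 0.038 ]))
t 34.30 pos [ 0.5699 -0.3317  0.2394] yaw 89.34 tilt 0.09 open 0.0444 F [-0.4  0.1 -0. ]
shift now-axes [-0.019  0.035  8.375]  turn z -0.110  shift after-turn axes [-0.011  0.024  8.375]  tiltfix [-0.013 -0.009 -0.11 ]
```

View pics/w6.png

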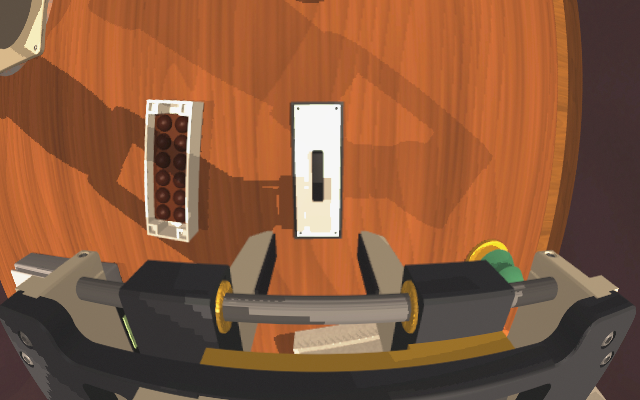

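The picture shows the cover (291-342,103-238) with its black bar at (318,175), and the dark tray at (173,170) clear of the fingers.

move_arm --pt "0 0 -0.1 -0.08 0.037 0.9 40" --pt "0 0 0 0 0 0.95 40" --pt "0 0 0 0 0 0.95 40" --pt "0 0 0 0 0 0.95 40" --pt "0 0 0 0 0 0.95 40" --pt "0 0 0 0 0 0.95 40" --pt "0 0 0 0 0 0.95 40" --pt "0 0 0 0 0 0.9 40" --pt "0 0 0 0 0 0.5 40" --pt "0 0 0 0 0 0.3 40" --force 15

```text
t: 35.3
tool_pos: [0.5704, -0.3334, 0.0314]
orientation: [-2.219, -2.221, 0.001]
force: [0.2, -1.3, 0.5]
opening: 0.0402
gripper_force: 0.0
```

move_arm --pt "0 0 0 0 0 0.25 30" --pt "0 0 0 0 0 0 20" --pt "0 0 0 0 0 0 17" --pt "0 0 0 0 0 0 5" --pt "0 0 0 0 0 0 5" --pt "0 0 0 0 0 0 5" --pt "0 0 0 0 0 0 5" --pt "0 0 0 0 0 0 5" --pt "0 0 0 0 0 0 5" --pt "0 0 0 0 0 0 5"

```text
t: 36.3
tool_pos: [0.5719, -0.3345, 0.0278]
orientation: [2.218, 2.222, 0.001]
force: [0.7, -0.0, 5.9]
opening: 0.0138
gripper_force: 15.0
```

Run:
```python
from hand import *
hand(.01,.022)
delta(.5895,.0324,.2,11.6)
```

```text
13541 z [0.016  0.0171 0.0181] xmax 0.0908
[[ 20.   -31.47  33.22   0.87]
 [ 30.   -31.44  33.03   0.8 ]
 [ 40.   -31.23  33.01   0.89]
 [ 50.   -31.34  33.07   0.86]
 [ 60.   -31.43  32.87   0.72]
 [ 70.   -31.43  32.8    0.68]
 [ 80.   -31.59  33.07   0.74]]
t 36.35 pos [ 0.5719 -0.3344  0.0278] yaw 90.11 tilt 0.1 open 0.0143 F [-0.6 -0.3  4.9]
shift now-axes [14.665  0.743 -6.902]  turn z 13.085  shift after-turn axes [  3.64  -14.233  -6.888]  tiltfix [ 1.9000e-02 -1.0000e-03  1.3085e+01]
```

move_arm --pt "0 0 0 0 0 -0.1 5" --pt "0 0 0 0 0 -0.3 5" --pt "0 0 0 0 0 -0.6 5" --pt "0 0 0 0 0 -0.9 5" --pt "0 0 0 0 0 -0.9 5" --pt "0 0 0 0 0 -0.9 5" --pt "0 0 0 0 0 -0.9 5" --pt "0 0 0 0 0 -0.7 5" --pt "0 0 0 0 0 -0.4 5" --pt "0 0 0 0 0 0 5"

```text
t: 37.35
tool_pos: [0.5721, -0.3345, 0.1716]
orientation: [2.217, 2.221, 0.001]
force: [-0.5, -0.1, -2.4]
opening: 0.0141
gripper_force: 15.0
```

Run:
```python
from hand import *
hand(.01,.022)
delta(.5895,.0324,.168,11.6)
```

```text
13495 z [0.0159 0.017  0.0181] xmax 0.0907
[[ 20.   -31.44  33.19   0.87]
 [ 30.   -31.35  33.25   0.95]
 [ 40.   -31.26  33.25   1.  ]
 [ 50.   -31.29  33.13   0.92]
 [ 60.   -31.67  32.8    0.56]
 [ 70.   -31.42  32.97   0.78]
 [ 80.   -31.51  32.97   0.73]]
t 37.40 pos [ 0.5714 -0.3342  0.1698] yaw 90.11 tilt 0.06 open 0.0138 F [ 0.4 -0.  -1.1]
shift now-axes [14.661  0.751  0.064]  turn z 13.085  shift after-turn axes [  3.656 -14.217   0.072]  tiltfix [ 1.0000e-02 -1.0000e-03  1.3085e+01]
```

move_arm --pt "0 0 0 0.4 0.02 0 5" --pt "0 0 0 0.7 0.035 0 5" --pt "0 0 0 0.95 0.047 0 5" --pt "0 0 0 0.95 0.047 0 5" --pt "0 0 0 0.95 0.047 0 5" --pt "0 0 0 0.95 0.047 0 5" --pt "0 0 0 0.95 0.047 0 5" --pt "0 0 0 0.95 0.047 0 5" --pt "0 0 0 0.95 0.047 0 5" --pt "0 0 0 0.95 0.047 0 5"

```text
t: 38.4
tool_pos: [0.5806, -0.1137, 0.1681]
orientation: [-2.217, -2.223, 0.001]
force: [0.3, 0.7, -1.3]
opening: 0.014
gripper_force: 15.0
```

move_arm --pt "0 0 0 0.95 0.047 0 5" --pt "0 0 0 0.95 0.047 0 5" --pt "0 0 0 0.95 0.047 0 5" --pt "0 0 0 0.95 0.047 0 5" --pt "0 0 0 0.95 0.047 0 5" --pt "0 0 0 0.8 0.04 0 5" --pt "0 0 0 0.41 0.02 0 5" --pt "0 0 0.5 0 0 0 5" --pt "0 0 0.9 0 0 0 5" --pt "0 0 1 0 0 0 5"

```text
t: 39.4
tool_pos: [0.5878, 0.0332, 0.1685]
orientation: [-2.483, -1.924, 0.002]
force: [-0.4, -0.2, -1.4]
opening: 0.0142
gripper_force: 15.0
```

move_arm --pt "0 0 1 0 0 0 5" --pt "0 0 1 0 0 0 5" --pt "0 0 1 0 0 0 5" --pt "0 0 1 0 0 0 5" --pt "0 0 1 0 0 0 5" --pt "0 0 1 0 0 0 5" --pt "0 0 1 0 0 0 5" --pt "0 0 1 0 0 0 5" --pt "0 0 1 0 0 0 5" --pt "0 0 1 0 0 0 5"

```text
t: 40.4
tool_pos: [0.5878, 0.0329, 0.1685]
orientation: [-3.113, -0.423, 0.002]
force: [-0.5, 0.2, -1.0]
opening: 0.0136
gripper_force: 15.0
```

move_arm --pt "0 0 0.68 0 0 0 5" --pt "0 0 0 0 0 0.4 5" --pt "0 0 0 0 0 0.5 5" --pt "0 0 0 0 0 0.4 5" --pt "0 0 0 0 0 0.2 5" --pt "0 0 0 0 0 0 5" --pt "0 0 0 0 0 0 5" --pt "0 0 0 0 0 0 5" --pt "0 0 0 0 0 0 5" --pt "0 0 0 0 0 0 5"

```text
t: 41.4
tool_pos: [0.589, 0.0325, 0.1323]
orientation: [3.125, 0.318, 0.001]
force: [0.1, -0.1, -1.8]
opening: 0.0137
gripper_force: 15.0
```

Run:
```python
from hand import *
hand(.01,.022)
delta(.5887,.03245,.1108,11.65)
```

```text
13552 z [0.0159 0.017  0.0181] xmax 0.091
[[ 20.   -32.01  32.68   0.34]
 [ 30.   -31.85  32.61   0.38]
 [ 40.   -31.89  32.52   0.31]
 [ 50.   -31.88  32.68   0.4 ]
 [ 60.   -32.19  32.48   0.14]
 [ 70.   -32.02  32.23   0.11]
 [ 80.   -31.83  32.38   0.28]]
t 41.45 pos [0.5888 0.0325 0.1321] yaw 11.63 tilt 0.04 open 0.0135 F [ 0.5  0.7 -1.7]
shift now-axes [-0.007  0.001  0.854]  turn z -0.003  shift after-turn axes [-0.006  0.002  0.854]  tiltfix [ 0.002 -0.006 -0.003]
```

move_arm --pt "0 0 0 0.005 0 0.2 5" --pt "0 0 0 0 0 0.3 5" --pt "0 0 0 0 0 0.2 5" --pt "0 0 0 0 0 0.08 5" --pt "0 0 0 0 0 0.05 5" --pt "0 0 0 0 0 0.05 5" --pt "0 0 0 0 0 0.05 5" --pt "0 0 0 0 0 0.05 5" --pt "0 0 0 0 0 0.02 5" --pt "0 0 0 0 0 0 5"

```text
t: 42.45
tool_pos: [0.5888, 0.0326, 0.1068]
orientation: [-3.125, -0.318, -0.0]
force: [-0.8, -0.1, -1.4]
opening: 0.0137
gripper_force: 15.0
```

move_arm --pt "0 0 0 0 0 0 5" --pt "0 0 0 0 0 0 5" --pt "0 0 0 0 0 0 5" --pt "0 0 0 0 0 0 5" --pt "0 0 0 0 0 0 5" --pt "0 0 0 0 0 0 5" --pt "0 0 0 0 0 0 5" --pt "0 0 0 0 0 0 5" --pt "0 0 0 0 0 0 5" --pt "0 0 0 0 0 0 5"

```text
t: 43.45
tool_pos: [0.5888, 0.0326, 0.1068]
orientation: [-3.125, -0.318, 0.0]
force: [0.2, 0.8, -1.5]
opening: 0.0138
gripper_force: 15.0
```

Still no contact with the lugs about 4 mm in. I lower the rest.

move_arm --pt "0 0 0 0 0 0.03 5" --pt "0 0 0 0 0 0.03 5" --pt "0 0 0 0 0 0.02 5" --pt "0 0 0 0 0 0.01 5" --pt "0 0 0 0 0 0.01 5" --pt "0 0 0 0 0 0.005 5" --pt "0 0 0 0 0 0 5" --pt "0 0 0 0 0 0 5" --pt "0 0 0 0 0 0 5" --pt "0 0 0 0 0 0 5"

```text
t: 44.45
tool_pos: [0.5888, 0.0326, 0.1041]
orientation: [3.125, 0.318, 0.0]
force: [0.3, -0.5, -0.9]
opening: 0.014
gripper_force: 15.0
```

move_arm --pt "0 0 0 0 0 0.01 5" --pt "0 0 0 0 0 0.005 5" --pt "0 0 0 0 0 0 5" --pt "0 0 0 0 0 0 5" --pt "0 0 0 0 0 0 14" --pt "0 0 0 0 0 0 18" --pt "0 0 0 0 0 0 24" --pt "0 0 0 0 0 0 30" --pt "0 0 0 0 0 0 34" --pt "0 0 0 0 0 0 34"

```text
t: 45.45
tool_pos: [0.5888, 0.0326, 0.1038]
orientation: [3.125, 0.318, 0.0]
force: [0.4, -0.5, 0.5]
opening: 0.0337
gripper_force: 0.0
```

move_arm --pt "0 0 0 0 0 -0.2 34" --pt "0 0 0 0 0 -0.6 34" --pt "0 0 0 0 0 -1 34" --pt "0 0 0 0 0 -1 34" --pt "0 0 0 0 0 -1 34" --pt "0 0 0 0 0 -1 34" --pt "0 0 0 0 0 -0.8 34" --pt "0 0 0 0 0 -0.4 34" --pt "0 0 0 0 0 0 34" --pt "0 0 0 0 0 0 34"

```text
t: 46.45
tool_pos: [0.5885, 0.0326, 0.2533]
orientation: [-3.125, -0.318, 0.001]
force: [-0.3, 0.3, -1.4]
opening: 0.0343
gripper_force: 0.0
```

Run:
```python
from hand import *
w=grab('wrist'); B=(.46,.72,-.03,.1)
print('plate',rim(w,.08,.095,B)); print('bar',rim(w,.104,.125,B))
c=grab('scene'); print('scene plate',rim(c,.08,.095,B))
print(read_state()['force'])
a=cv2.resize(c['frame'][130:270,160:440],None,fx=2,fy=2); d=grab('side')['frame'][110:350,220:420]
o=np.zeros((280,800,3),np.uint8); o[:280,:560]=a; o[:240,570:770]=d; save('fin.png',o)
```

```text
plate (8659, array([590.05,  32.66]), array([180.4,  64.9]), 11.58, array([0.0854, 0.0866, 0.0879]))
bar (825, array([590.29,  32.46]), array([60.7, 13.3]), 11.52, array([0.1105, 0.1123, 0.1136]))
scene plate (769, array([591.53,  33.47]), array([186.8,  65.1]), 11.45, array([0.0823, 0.0849, 0.0879]))
[-0.02963831 -0.56408524 -0.88750981]
```

View pics/fin.png

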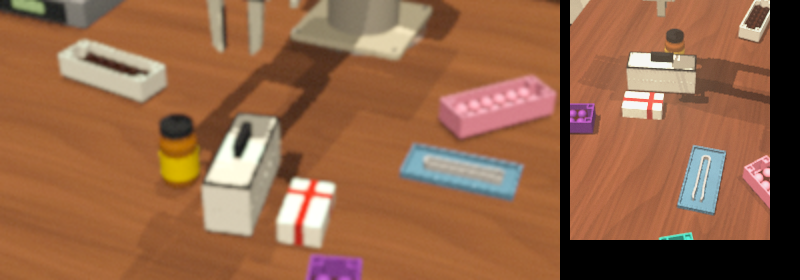

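The picture shows the closed stack at (243,175) with its cover on, and the tongs flat in the dish at (462,170). The jar, box and dark tray stand untouched. The plate top is at 87 mm and the bar top at 112.5 mm, so the cover is fully home.

```bash
python3 -c "
from plant import close_job; print(close_job())"
```

```text
the job is handed in; nothing more can be done
None
```

The job is handed in at about 46.6 s of the 72 s allowed: the tongs lie in the blue dish, the yellow tray is home on the red one and the cover is home on top; everything is let go, with no verdict returned.

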